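# Start and seat a self-tapping screw on a sloping easel with a sprung key

## Task

Take the blue key from the rack and, leaning it square to the sloping easel, use it to push firmly on the proud orange screw while turning it clockwise, so that it cuts its first thread and goes in until its collar is fully home on the aluminium ledge. Then stand the key upright again, fully down in the empty well of the rack. Do not touch the fresh clay relief, and leave the other things standing where they are.

Things in the scene. Friction and masses are not known exactly. Their poses are not given: they have to be found in the camera images.
- screw_head (a point): orange screw 5 mm proud, mid-ledge on the easel (two like it, 60 mm to each side, are home). Head: collar 28 mm across, with four upright wings in a cross (steel boss 6 mm across between them) along the point's x and y axes, 22 mm tip to tip, 3 mm thick, rising 10 mm above the collar. Site: centre of the collar's upper face; z is the screw's axis, out of the slope, 32 degrees from vertical towards the easel's front (its -x)
- feed (a joint): how far the screw has gone in along its axis, m: starts at 0; 0.005 is fully home (collar down on the ledge), with a hard stop at 0.0055
- turn (a joint): angle of the screw, rad, starts at 0, growing clockwise as seen looking down on its head. Thread: 12 mm of feed per turn, so home takes 2.6 rad (hard stop at 2.9, do not force it). It takes about 0.11 N m to turn, stays where left, and does not go in by pushing alone. As it goes in the key must follow it down to keep up the push
- key_mid (a point): blue key in one well of the rack: upright square handle 26 x 26 x 60 mm with a steel bit below. Site at the handle's centre, 66 mm above the key's foot, 30 mm below the handle's top; z up along the key, x and y square to the handle's faces. 0.16 kg
- key_tip (a point): centre of the key's foot: four steel prongs 12 mm long, 24 mm across outside, with crossed slots 8 mm wide along the key's x and y axes, which fit over the screw's wings at any quarter turn. A spring pin between them, flush with the foot, pushes the screw's centre away: 8 N to start, 0.8 N per mm. Only a firm push (about 14 N for 7 mm) keeps the prongs over the 10 mm wings, else they ride off
- stand: fixed wooden rack 66 (x) x 166 (y) x 42 mm, origin at the centre of its underside; three square wells 36 mm wide, 32 mm deep (floor 10 mm up), at y = -53, 0 and 53 mm. The key and two stamps each stand in one, in any order
- relief: brown clay face on the easel above the ledge, up to 40 mm thick; its nearest edge is 30 mm up the slope from the screw's axis. Fresh: not to be touched. Origin at the easel's underside centre, x to the easel's back
- stamp_a_mid (a point): dark wooden clay stamp, round foot 31 mm, 78 mm tall, standing in a well of the rack, point 36 mm above its foot; bystander
- stamp_b_mid (a point): terracotta clay stamp, round foot 31 mm, 72 mm tall, standing in a well of the rack, point 36 mm above its foot; bystander
- bottle_mid (a point): clear bottle with red cap, 52 mm wide, 150 mm tall, point half-way up; bystander
- mug_mid (a point): white ceramic cup, 72 mm wide, 85 mm tall, point 40 mm up; bystander
- jar_mid (a point): small blue glaze jar with brass cap, 48 mm wide, 60 mm tall, point half-way up; bystander
- rib_mid (a point): flat wooden block 80 x 45 x 18 mm, point at its centre; bystander
There are look-alikes about, which are no part of the job. Of the things that look like the part that bears key_mid, the middle-sized one is meant.

How it is judged:
By the outcome, as a careful person would: the job done as asked, in the order asked, and still so for the second after the job is handed in, with the robot touching nothing.
It also fails if it takes over 67 s, if anything falls off the work surface, if the arm or the gripper's body presses on something with over 40 N, if the wrist force passes 120 N, or if a joint passes its speed limit or range.

## Robot

A 6-joint arm with a two-finger parallel gripper is mounted at the origin on the work surface. World frame = base frame: x ahead of the robot, y to its left, z up, the work surface at z = 0. Lengths are in m, angles in rad, forces in N, time in s.
With the tool pointing down it reaches from about 0.275 to 0.75 m from the base axis. Payload 10.2 kg.
Tool frame: the origin (TCP) lies midway between the tips of the shut fingers; the grasp point (between the pads) lies 19 mm behind it (env.hold_point_z is the distance from the TCP to the grasp point, in m); x points along the fingers, z is the direction in which the jaws open and shut, and the axes are right-handed (so a half turn about x gives the same grasp; the last joint's range is limited). The gripper opens to 85 mm and grips with 20 to 120 N. Pads are 22 mm wide; open, the fingers measure 114 mm over their backs; the gripper's body (76 mm by 85 mm) begins 54 mm behind the grasp point. The pads swing forward as they close: fully open they stand 13 mm farther back than shut.
Start: joints at [0.878, 0.313, 1.498, -0, 1.331, -0.223], TCP at [0.238, 0.468, 0.231] pointing down, gripper open.
Joint ranges: [-2.94, 2.94], [-0.97, 2.17], [0.19, 2.56], [-1.23, 4.37], [0.02, 3.11], [-2.88, 2.88]. Speed limits (rad/s): [2.39, 2.39, 3.01, 3.14, 3.14, 3.14].

## Interface

Orientations are given as a unit quaternion [x, y, z, w].
In Python, from bench import env, kinematics, monitor, eyes, job gives the robot as it stands. The module is installed in compiled form; this text tells all that it offers. Calls block until the motion is done:
- env.reach(position, orientation): joint-space move of the TCP to a pose.
- env.movel(position, velocity=0.15, frame=None, guard=None): straight line of the TCP; frame=None keeps the orientation; velocity is the mean speed in m/s. With guard (N) it stops when the force on the tool has changed by that much, and returns True; else False.
- env.set_joints(angles): joint-space move.
- env.release() and env.close_gripper(effort=None): open the fingers fully, or close them until they stop; effort is the grip in N (None keeps the last).
- env.hold(seconds).
- kinematics.ik(position, orientation): joint angles nearest the present ones, or None.
- monitor.sense(): the state.
- eyes.grab_frame(name): name is "scene" or "side" or "wrist"; returns a dict with "frame" (420x560x3 uint8, red, green, blue), "mtx" (3x3 intrinsics, pixels), "view" (4x4, takes a point from world to camera coordinates). Camera axes: x right, y down, z forward; pixel columns grow to the right and rows downward; lengths in m; the calibration is good to about 2 mm. A picture is of the moment at which its call begins. There is no depth.
A pose or a line that the arm cannot do raises env.MotionError and nothing moves.
- job.hand_in(): hands the job in, once; it reports no verdict.
The state is a dict: "clock": time; "joints": joint angles; "qvel": joint speeds; "joint_efforts": joint torques, N m; "position": TCP position; "ee_rot": TCP orientation; "contact_force": force on the tool from outside, world axes, zero at the start; "ft_torque": the same for the moment, N m; "finger_gap": opening from 0.0 (shut) to 1.0 (fully open).
Only numpy, scipy, OpenCV 4.12 (cv2) and the standard library are available. Lean on these libraries where they do the work, as an engineer would, in place of code of your own. Each camera call takes 0.05 s, during which the arm holds its last target.

## Working session

There is one attempt and no reset: what is moved stays moved. The work goes in short steps, each a Python script; the robot and the scene stay as the last script left them, time stands still between calls to the robot, and variables do not carry over. Pictures are saved under pics/ and viewed, and the job is handed in when it is done.

```bash
mkdir -p pics; python3 - <<'E'
from bench import env, kinematics, monitor, eyes, job
import cv2,numpy as np
np.set_printoptions(precision=4,suppress=True)
for n in ["scene","side","wrist"]:
    f=eyes.grab_frame(n); cv2.imwrite(f"pics/{n}0.png",f["frame"][:,:,::-1]); print(n,f["mtx"],f["view"])
s=monitor.sense(); print(s, env.hold_point_z)
E
```

```text
scene [[400.9457   0.     282.9435]
 [  0.     400.9457 208.0327]
 [  0.       0.       1.    ]] [[ 0.7207  0.6932  0.0078 -0.3516]
 [ 0.6112 -0.6301 -0.4789 -0.3211]
 [-0.3271  0.3499 -0.8778  1.0727]
 [ 0.      0.      0.      1.    ]]
side [[380.2991   0.     279.2329]
 [  0.     380.2991 207.6045]
 [  0.       0.       1.    ]] [[-0.9817 -0.1903  0.0036  0.5399]
 [-0.1292  0.6523 -0.7469  0.1618]
 [ 0.1397 -0.7337 -0.6649  0.8565]
 [ 0.      0.      0.      1.    ]]
wrist [[327.988    0.     283.3239]
 [  0.     327.988  210.3987]
 [  0.       0.       1.    ]] [[ 0.4531  0.8915 -0.0012 -0.5235]
 [ 0.8594 -0.4364  0.2664 -0.0346]
 [ 0.237  -0.1217 -0.9638  0.3786]
 [ 0.      0.      0.      1.    ]]
{'clock': 0.15, 'joints': array([ 0.8776,  0.3133,  1.4982, -0.    ,  1.331 , -0.2234]), 'qvel': array([-0.001 , -0.0015, -0.0027, -0.0003,  0.0021, -0.0016]), 'joint_efforts': array([  0.0007, -41.2369, -25.98  ,  -0.0002,   0.0032,   0.    ]), 'position': array([0.2376, 0.468 , 0.2309]), 'ee_rot': array([-0.37  ,  0.603 ,  0.3698,  0.6023]), 'contact_force': array([-0.2982,  0.904 ,  0.1405]), 'ft_torque': array([ 0.0107, -0.032 , -0.0294]), 'finger_gap': 0.9943469335572714} 0.0187
```

View pics/scene0.png

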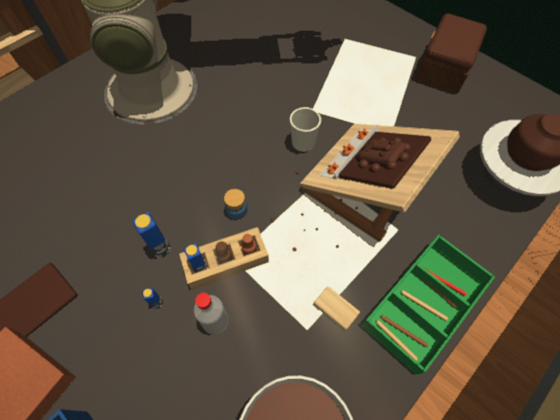

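View pics/side0.png

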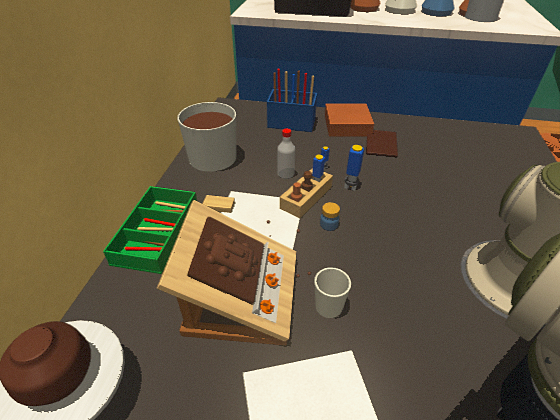

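View pics/wrist0.png

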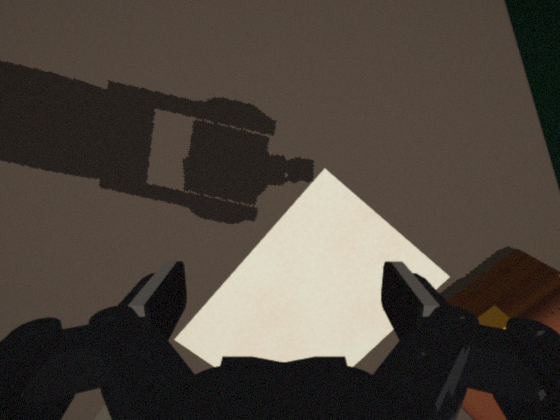

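Blue keys in the scene view: a large one at (150,232), one in the rack at (195,258) and a small one at (151,297). The middle-sized one, standing in a well, is the rack one at (195,258). I'll check it in close crops.

```bash
python3 - <<'E'
import cv2,numpy as np
a=cv2.imread("pics/scene0.png"); b=cv2.imread("pics/side0.png")
c1=cv2.resize(a[215:320,120:280],None,fx=5,fy=5,interpolation=cv2.INTER_CUBIC); cv2.imwrite("pics/c1.png",c1)
cv2.imwrite("pics/c2.png",cv2.resize(a[110:215,295:455],None,fx=5,fy=5,interpolation=cv2.INTER_CUBIC))
cv2.imwrite("pics/c3.png",cv2.resize(b[135:235,270:380],None,fx=5,fy=5,interpolation=cv2.INTER_CUBIC))
cv2.imwrite("pics/c4.png",cv2.resize(b[200:345,155:300],None,fx=4,fy=4,interpolation=cv2.INTER_CUBIC))
E
```

```text
(no output)
```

View pics/c1.png

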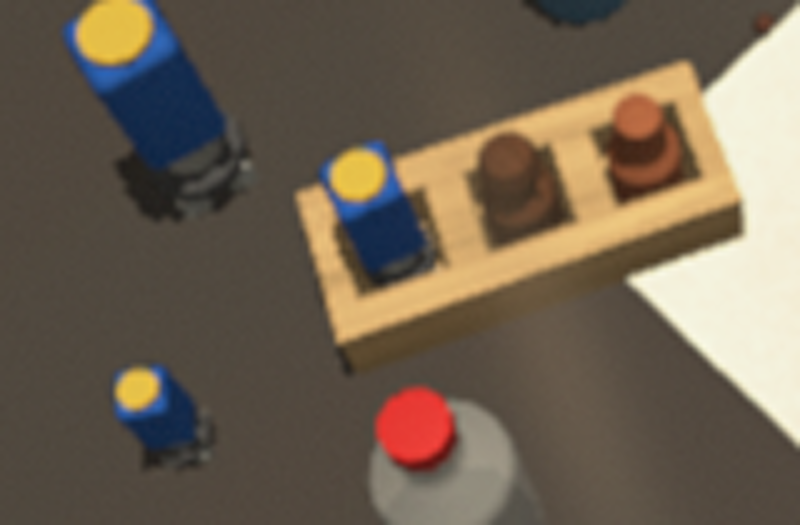

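View pics/c2.png

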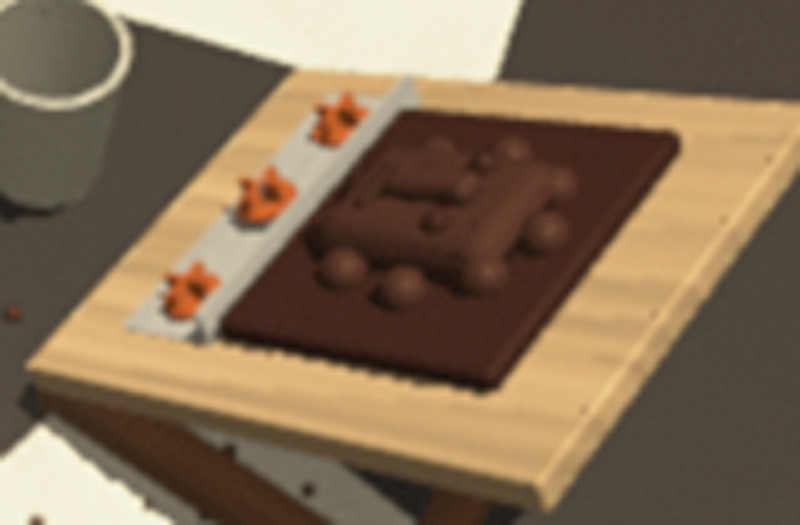

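View pics/c3.png

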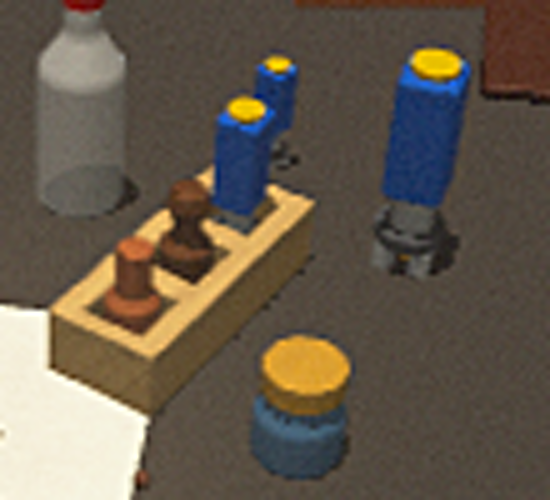

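View pics/c4.png

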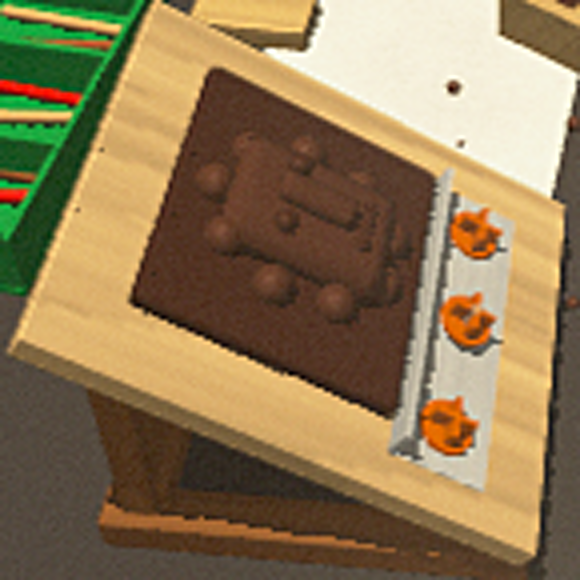

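The crops confirm it: the middle-sized blue key with a yellow top stands in the rack's left well. The dark stamp is in the middle well and the terracotta one at the far end. The proud screw is the middle orange one, at scene (~348,149) and side (~271,280). Next I triangulate.

```bash
cat > h.py <<'E'
import cv2,numpy as np
from scipy.spatial.transform import Rotation as R
np.set_printoptions(precision=4,suppress=True)
def ray(f,u,v):
    Rm=f["view"][:3,:3];t=f["view"][:3,3]
    d=Rm.T@np.linalg.solve(f["mtx"],[u,v,1.]);return -Rm.T@t,d/np.linalg.norm(d)
def onz(f,u,v,z):
    o,d=ray(f,u,v);return o+d*(z-o[2])/d[2]
def tri(rs):
    A=sum(np.eye(3)-np.outer(d,d) for o,d in rs);b=sum((np.eye(3)-np.outer(d,d))@o for o,d in rs)
    p=np.linalg.solve(A,b);return p,[np.linalg.norm((np.eye(3)-np.outer(d,d))@(p-o)) for o,d in rs]
def proj(f,p):
    c=f["view"][:3,:3]@np.asarray(p)+f["view"][:3,3];q=f["mtx"]@c;return q[:2]/q[2]
def blobs(f,lo,hi,amin=15):
    h=cv2.cvtColor(f["frame"],cv2.COLOR_RGB2HSV);m=cv2.inRange(h,np.array(lo),np.array(hi))
    n,l,s,c=cv2.connectedComponentsWithStats(m)
    return [(c[i],s[i]) for i in range(1,n) if s[i][4]>=amin],l,m
E
python3 - <<'E'
from h import *
from bench import eyes
F={n:eyes.grab_frame(n) for n in["scene","side"]}
for n,f in F.items():
    print(n)
    print("yellow",[(c.round(1),s[4]) for c,s in blobs(f,(20,150,120),(32,255,255),8)[0]])
    print("orange",[(c.round(1),s[4]) for c,s in blobs(f,(5,180,120),(15,255,255),8)[0]])
    print("red",[(c.round(1),s[4]) for c,s in blobs(f,(0,180,120),(4,255,255),8)[0]])
E
```

```text
scene
yellow [(array([142.4, 220.8]), np.int32(146)), (array([191.2, 249.6]), np.int32(78)), (array([147. , 292.4]), np.int32(42))]
orange [(array([361.9, 133.8]), np.int32(41)), (array([347.6, 149.2]), np.int32(52)), (array([332.1, 167.8]), np.int32(47))]
red [(array([451.7, 285.8]), np.int32(82)), (array([202.6, 299.9]), np.int32(172))]
side
yellow [(array([357. , 147.3]), np.int32(49)), (array([324.8, 147.1]), np.int32(12)), (array([318.7, 156.2]), np.int32(28)), (array([330.9, 208. ]), np.int32(75))]
orange [(array([361.7,   0.9]), np.int32(9)), (array([462.1,   4.2]), np.int32(10)), (array([236.4,  96.6]), np.int32(14)), (array([349. , 113.6]), np.int32(789)), (array([546.5, 132.2]), np.int32(533)), (array([296.5, 184.2]), np.int32(13)), (array([175.9, 210.4]), np.int32(19)), (array([150.8, 247.1]), np.int32(25)), (array([273.1, 258.2]), np.int32(90)), (array([270.6, 279.6]), np.int32(93)), (array([266.1, 306.1]), np.int32(128)), (array([182.1, 327.9]), np.int32(14)), (array([200.9, 330.5]), np.int32(10)), (array([207.5, 330.7]), np.int32(11)), (array([215.2, 331.9]), np.int32(13))]
red [(array([278.,  77.]), np.int32(9)), (array([305.1,  78.3]), np.int32(15)), (array([286. , 130.6]), np.int32(34)), (array([159.3, 221.6]), np.int32(72)), (array([141.7, 248.2]), np.int32(77))]
```

```bash
python3 - <<'E'
from h import *
from bench import eyes
S=eyes.grab_frame("scene");D=eyes.grab_frame("side")
P={}
for n,a,b in [("key",(191.2,249.6),(318.7,156.2)),("s1",(361.9,133.8),(266.1,306.1)),("s2",(347.6,149.2),(270.6,279.6)),("s3",(332.1,167.8),(273.1,258.2)),
 ("bigkey",(142.4,220.8),(357,147.3)),("small",(147,292.4),(324.8,147.1)),("capred",(202.6,299.9),(286,130.6)),("jar",(235,197),(331,208.5)),
 ("boardA",(301+0,110+73),(295,251)),
 ("board frontleft", (301.5,183), (155+113*1.+27,200+0))]:
    p,e=tri([ray(S,*a),ray(D,*b)]);P[n]=p;print(n,p,np.array(e))
d=P["s1"]-P["s3"];print("spacing",np.linalg.norm(P["s1"]-P["s2"]),np.linalg.norm(P["s3"]-P["s2"]),d/np.linalg.norm(d),np.degrees(np.arctan2(d[1],d[0])))
# rack top corners in scene crop (x/5+120,y/5+215)
for u,v in [(297,193),(690,62),(742,200),(338,345)]:
    print("rack",onz(S,120+u/5,215+v/5,.042))
for u,v in [(313,203),(152,357),(50,312),(213,165)]:
    print("rackD",onz(D,270+u/5,135+v/5,.042))
print(onz(S,191.2,249.6,.106),onz(D,318.7,156.2,.106))
E
```

```text
key [ 0.4872 -0.2412  0.1085] [0.0012 0.0012]
s1 [0.5297 0.2207 0.0675] [0.0032 0.0032]
s2 [0.5346 0.161  0.0713] [0.0022 0.0022]
s3 [0.5413 0.1014 0.0674] [0.0026 0.0026]
bigkey [ 0.3891 -0.2698  0.1311] [0.0009 0.0009]
small [ 0.4781 -0.3465  0.0726] [0.0015 0.0015]
capred [ 0.5864 -0.2903  0.1477] [0.0013 0.0013]
jar [ 0.4365 -0.0929  0.0571] [0.0003 0.0003]
boardA [0.5041 0.0421 0.0329] [0.001 0.001]
board frontleft [ 0.53   -0.0104  0.1343] [0.0135 0.0135]
spacing 0.0599322181519703 0.060150666710248706 [-0.0966  0.9953  0.0006] 95.54420481376648
rack [ 0.445  -0.2544  0.042 ]
rack [ 0.5163 -0.1045  0.042 ]
rack [ 0.5749 -0.1329  0.042 ]
rack [ 0.5054 -0.2833  0.042 ]
rackD [ 0.4451 -0.2504  0.042 ]
rackD [ 0.5147 -0.1027  0.042 ]
rackD [ 0.5728 -0.1277  0.042 ]
rackD [ 0.5051 -0.2757  0.042 ]
[ 0.4848 -0.2412  0.106 ] [ 0.4884 -0.244   0.106 ]
```

```bash
cat >> h.py <<'E'
def frame_q(approach,jaw):
    x=np.array(approach,float);x/=np.linalg.norm(x);z=np.array(jaw,float);z-=x*(z@x);z/=np.linalg.norm(z)
    return R.from_matrix(np.column_stack([x,np.cross(z,x),z])).as_quat()
YAW=np.radians(5.5);T=np.radians(32)
def eas(yaw=YAW):
    ex=np.array([np.cos(yaw),np.sin(yaw),0]);ey=np.array([-np.sin(yaw),np.cos(yaw),0]);ez=np.array([0,0,1.])
    a=np.cos(T)*ez-np.sin(T)*ex; sx=np.cos(T)*ex+np.sin(T)*ez
    return sx,ey,a   # upslope, across, axis
E
python3 - <<'E'
from h import *
from bench import eyes,monitor,kinematics
s=monitor.sense();W=eyes.grab_frame("wrist")
Rt=R.from_quat(s["ee_rot"]).as_matrix()
c=-W["view"][:3,:3].T@W["view"][:3,3]
print("cam in tool",Rt.T@(c-s["position"]),"\n",Rt.T@W["view"][:3,:3].T)
sx,ey,a=eas();p=np.array([.534,.161,.069])
for phi in range(-180,180,15):
    j=np.cos(np.radians(phi))*ey+np.sin(np.radians(phi))*sx
    q=frame_q(-a,j)
    r=[kinematics.ik(p+a*h,q) for h in (.06,.16)]
    print(phi,r[0],r[1] if r[1] is None else r[1][5])
b=np.radians(-25)
for sg in (1,-1):
  q=frame_q([0,0,-1],[sg*np.cos(b),sg*np.sin(b),0])
  for z in(.057,.25): print(sg,z,kinematics.ik(np.array([.4873,-.2405,z]),q))
E
```

```text
cam in tool [-0.1428  0.0673 -0.0009] 
 [[ 0.     -0.2667  0.9638]
 [-0.0005 -0.9638 -0.2667]
 [ 1.     -0.0005 -0.0001]]
-180 [0.0769 0.2401 2.0499 0.035  0.2933 1.5212] 1.531939027777196
-165 [0.0769 0.2401 2.0499 0.035  0.2933 1.783 ] 1.7937384155763452
-150 [0.0769 0.2401 2.0499 0.035  0.2933 2.0448] 2.0555378033754934
-135 [0.0769 0.2401 2.0499 0.035  0.2933 2.3066] 2.3173371911746443
-120 [0.0769 0.2401 2.0499 0.035  0.2933 2.5684] 2.5791365789737934
-105 [0.0769 0.2401 2.0499 0.035  0.2933 2.8302] 2.8409359667729426
-90 None None
-75 None None
-60 [ 0.0769  0.2401  2.0499  0.035   0.2933 -2.6676] -2.656851177009195
-45 [ 0.0769  0.2401  2.0499  0.035   0.2933 -2.4058] -2.395051789210046
-30 [ 0.0769  0.2401  2.0499  0.035   0.2933 -2.144 ] -2.1332524014108967
-15 [ 0.0769  0.2401  2.0499  0.035   0.2933 -1.8822] -1.8714530136117478
0 [ 0.0769  0.2401  2.0499  0.035   0.2933 -1.6204] -1.6096536258125977
15 [ 0.0769  0.2401  2.0499  0.035   0.2933 -1.3586] -1.347854238013449
30 [ 0.0769  0.2401  2.0499  0.035   0.2933 -1.0968] -1.0860548502142997
45 [ 0.0769  0.2401  2.0499  0.035   0.2933 -0.835 ] -0.8242554624151492
60 [ 0.0769  0.2401  2.0499  0.035   0.2933 -0.5732] -0.5624560746159997
75 [ 0.0769  0.2401  2.0499  0.035   0.2933 -0.3114] -0.3006566868168501
90 [ 0.0769  0.2401  2.0499  0.035   0.2933 -0.0496] -0.038857299017700964
105 [0.0769 0.2401 2.0499 0.035  0.2933 0.2122] 0.22294208878144817
120 [0.0769 0.2401 2.0499 0.035  0.2933 0.474 ] 0.48474147658059774
135 [0.0769 0.2401 2.0499 0.035  0.2933 0.7358] 0.7465408643797469
150 [0.0769 0.2401 2.0499 0.035  0.2933 0.9976] 1.008340252178897
165 [0.0769 0.2401 2.0499 0.035  0.2933 1.2594] 1.2701396399780451
1 0.057 [-0.6741  0.5517  1.6394 -0.      0.9505 -0.2378]
1 0.25 [-0.6741  0.3409  1.4101 -0.      1.3905 -0.2378]
-1 0.057 None
-1 0.25 None
```

```bash
python3 - <<'E'
from h import *
from bench import env,eyes,monitor
sx,ey,a=eas();p=np.array([.534,.161,.069])
env.reach(p+a*.11,frame_q(-a,ey))
W=eyes.grab_frame("wrist");cv2.imwrite("pics/w1.png",W["frame"][:,:,::-1])
s=monitor.sense();print(s["clock"],s["position"],s["contact_force"],proj(W,p))
np.save("w1.npy",np.r_[W["mtx"].ravel(),W["view"].ravel()])
cv2.imwrite("pics/w1c.png",cv2.resize(W["frame"][130:290,150:420,::-1],None,fx=2.9,fy=2.9,interpolation=cv2.INTER_CUBIC))
E
```

```text
1.9167 [0.4761 0.156  0.1625] [ 0.5681  0.1374 -0.5538] [283.9146 207.2379]
```

View pics/w1.png

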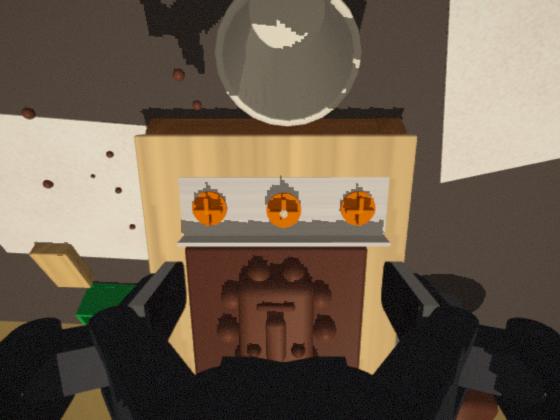

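View pics/w1c.png

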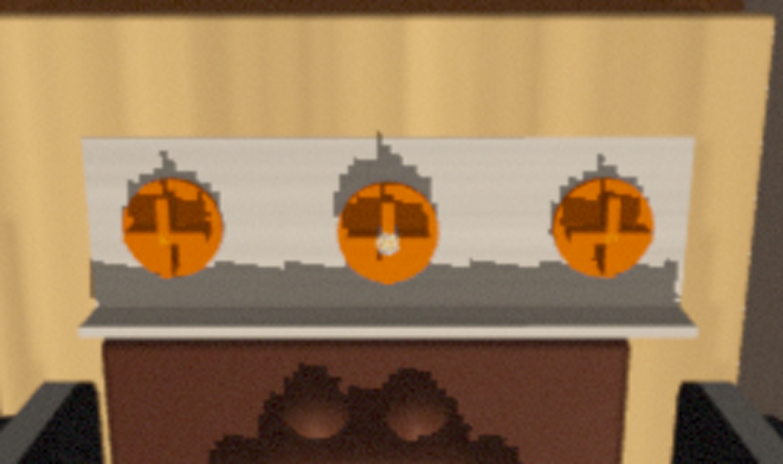

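```bash
cat >> h.py <<'E'
def collars(W):
    h=cv2.cvtColor(W["frame"],cv2.COLOR_RGB2HSV);m=cv2.inRange(h,np.array((5,170,60)),np.array((17,255,255)))
    m=cv2.morphologyEx(m,cv2.MORPH_CLOSE,np.ones((3,3)))
    out=[]
    for c in cv2.findContours(m,cv2.RETR_EXTERNAL,cv2.CHAIN_APPROX_NONE)[0]:
        if cv2.contourArea(c)>400: out.append(cv2.fitEllipse(cv2.convexHull(c)))
    return sorted(out,key=lambda e:e[0][0])
E
python3 - <<'E'
from h import *
from bench import env,eyes,monitor
sx,ey,a=eas()
W=eyes.grab_frame("wrist");
E1=collars(W)
s=monitor.sense()
env.movel(s["position"]-.06*ey-.0*sx,velocity=.2)
V=eyes.grab_frame("wrist");cv2.imwrite("pics/w2.png",V["frame"][:,:,::-1])
E2=collars(V);print(E1);print(E2)
S=eyes.grab_frame("scene")
E1=[e for e in E1 if 20<e[1][0]<45];E2=[e for e in E2 if 20<e[1][0]<45]
P=[]
for e,g in zip(E1,E2):
    p,er=tri([ray(W,*e[0]),ray(V,*g[0])]);P.append(p);print(p,er,proj(S,p))
d=P[2]-P[0];print(np.degrees(np.arctan2(d[1],d[0])),np.linalg.norm(d),(P[1]-(P[0]+P[2])/2)@np.array([sx,ey,a]).T)
print(monitor.sense()["clock"])
E
```

```text
[((208.8135223388672, 207.99058532714844), (33.28451919555664, 34.38154602050781), 149.02256774902344), ((275.522705078125, 127.80979919433594), (43.95295333862305, 260.41009521484375), 90.43856811523438), ((283.0626525878906, 209.66195678710938), (34.149436950683594, 34.745323181152344), 15.58158016204834), ((357.23797607421875, 207.9707794189453), (33.442787170410156, 34.58867263793945), 42.697105407714844)]
[((283.2801513671875, 207.92127990722656), (33.33635330200195, 33.97997283935547), 8.830829620361328), ((348.0244140625, 127.76371002197266), (42.832786560058594, 263.64324951171875), 90.52482604980469), ((358.90087890625, 209.53012084960938), (34.00613784790039, 35.20514678955078), 36.15766906738281), ((432.6461486816406, 208.22080993652344), (34.28200149536133, 37.05925750732422), 87.07698822021484)]
[0.5422 0.1011 0.0675] [np.float64(3.3347952687701486e-06), np.float64(3.334795268818056e-06)] [333.4172 168.5731]
[0.4975 0.1507 0.0139] [np.float64(3.171395069654814e-05), np.float64(3.171395069655776e-05)] [329.9492 157.9748]
[0.5339 0.1604 0.0718] [np.float64(2.732084673952609e-07), np.float64(2.732084674035275e-07)] [348.1289 149.4179]
[0.5286 0.2194 0.0698] [np.float64(0.00017911528817652679), np.float64(0.00017911528817657896)] [362.6382 133.7088]
97.9796715579642 0.060106470475876736 [-0.0622  0.0237 -0.0269]
2.5167
```

```bash
python3 - <<'E'
from h import *
from bench import env,eyes,monitor
b=np.radians(-25);j=[np.cos(b),np.sin(b),0]
env.reach([.4873,-.2405,.23],frame_q([0,0,-1],j))
W=eyes.grab_frame("wrist");cv2.imwrite("pics/w3.png",W["frame"][:,:,::-1])
Y=[(c,s[4]) for c,s in blobs(W,(20,150,100),(34,255,255),30)[0]];print(Y)
for c,n in Y: print(c,onz(W,*c,.106))
print(proj(W,[.4873,-.2405,.106]),monitor.sense()["clock"])
cv2.imwrite("pics/w3c.png",cv2.resize(W["frame"][130:330,170:400,::-1],None,fx=3,fy=3,interpolation=cv2.INTER_CUBIC))
E
```

```text
[(array([162.2983,  68.8835]), np.int32(1931)), (array([282.6401, 205.2367]), np.int32(414)), (array([193.984 , 290.8323]), np.int32(501)), (array([317.5616, 290.9452]), np.int32(146))]
[162.2983  68.8835] [ 0.4485 -0.1075  0.106 ]
[282.6401 205.2367] [ 0.486  -0.2419  0.106 ]
[193.984  290.8323] [ 0.3795 -0.2807  0.106 ]
[317.5616 290.9452] [ 0.4808 -0.3278  0.106 ]
[283.3794 203.0967] 4.0917
```

View pics/w3.png

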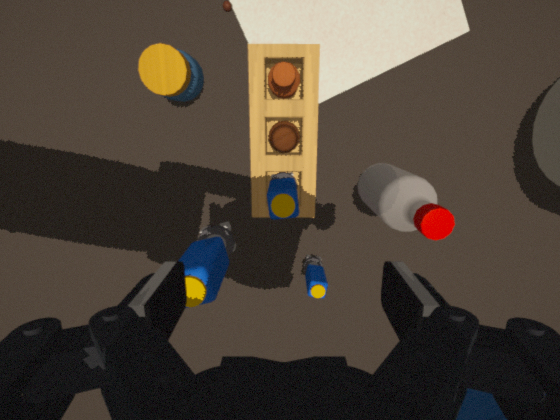

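View pics/w3c.png

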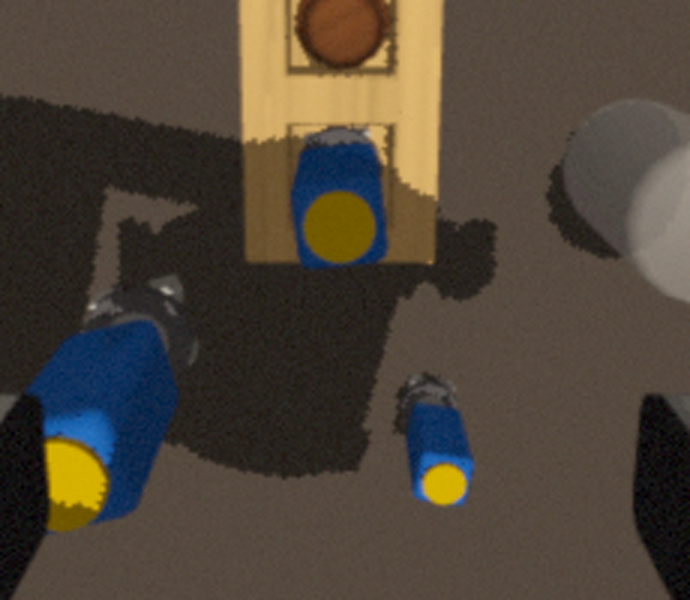

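```bash
python3 - <<'E'
from h import *
from bench import env,eyes,monitor
W=eyes.grab_frame("wrist")
h=cv2.cvtColor(W["frame"],cv2.COLOR_RGB2HSV)
m=cv2.inRange(h,np.array((95,120,30)),np.array((130,255,255)))|cv2.inRange(h,np.array((20,150,60)),np.array((34,255,255)))
n,l,s,c=cv2.connectedComponentsWithStats(m);k=l[205,282];M=(l==k)
print(s[k])
us=range(s[k][0]+4,s[k][0]+s[k][2]-4);vs=[np.where(M[:,u])[0].max() for u in us]
A=np.array([onz(W,u,v+.5,.106)[:2] for u,v in zip(us,vs)]);d=A[-1]-A[0]
vx=cv2.fitLine(A.astype(np.float32),cv2.DIST_HUBER,0,.01,.01).ravel();print("edge yaw",np.degrees(np.arctan2(vx[1],vx[0])),vs)
E
```

```text
[ 267  178   32   42 1044]
edge yaw -19.25506 [np.int64(218), np.int64(218), np.int64(219), np.int64(219), np.int64(219), np.int64(219), np.int64(219), np.int64(218), np.int64(218), np.int64(218), np.int64(218), np.int64(216), np.int64(216), np.int64(216), np.int64(216), np.int64(216), np.int64(218), np.int64(217), np.int64(217), np.int64(217), np.int64(217), np.int64(217), np.int64(217), np.int64(217)]
```

```bash
python3 - <<'E'
from h import *
from bench import env,eyes,monitor
b=np.radians(-20.5);q=frame_q([0,0,-1],[np.cos(b),np.sin(b),0])
env.reach([.4868,-.2412,.16],q)
env.movel([.4868,-.2412,.0595],velocity=.1,guard=15)
s=monitor.sense();print(s["position"],s["contact_force"])
env.close_gripper(90)
s=monitor.sense();print(s["clock"],s["position"],s["contact_force"],s["ft_torque"],s["finger_gap"]*85)
f=eyes.grab_frame("scene");cv2.imwrite("pics/s4c.png",cv2.resize(f["frame"][180:320,110:310,::-1],None,fx=4,fy=4,interpolation=cv2.INTER_CUBIC))
f=eyes.grab_frame("wrist");cv2.imwrite("pics/w4.png",f["frame"][:,:,::-1])
E
```

```text
[ 0.4871 -0.2415  0.0602] [ 0.685  -0.0124 -0.4632]
6.2583 [ 0.487  -0.2413  0.0598] [ 0.0112 -0.2145  2.808 ] [-0.0203  0.0902 -0.0008] 24.98680015932373
```

View pics/s4c.png

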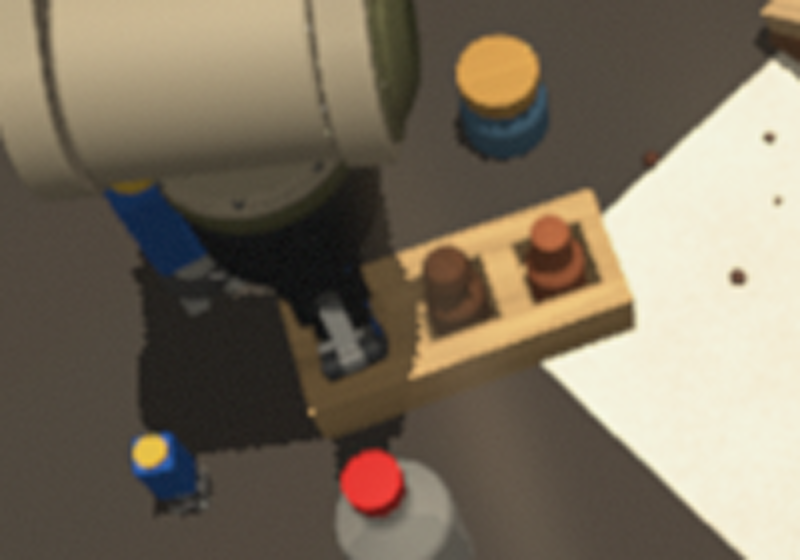

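View pics/w4.png

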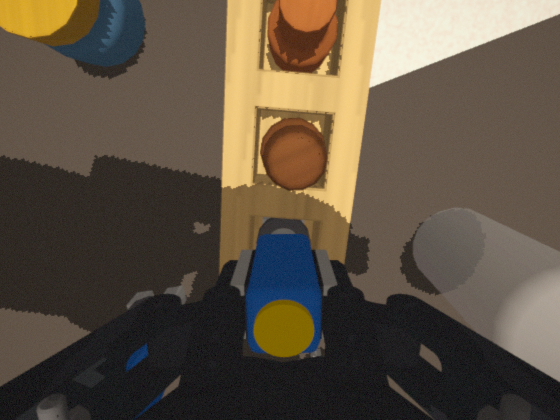

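```bash
python3 - <<'E'
from h import *
from bench import env,eyes,monitor
W=eyes.grab_frame("wrist");s=monitor.sense();Rt=R.from_quat(s["ee_rot"]).as_matrix()
Y=[(c,q[4]) for c,q in blobs(W,(20,150,60),(34,255,255),300)[0]]
for c,n in Y: print(c,n,"tool offs",Rt.T@(onz(W,*c,.106)-s["position"]))
p=s["position"]
env.movel([p[0],p[1],.22],velocity=.15)
s=monitor.sense();print(s["clock"],s["contact_force"],s["finger_gap"]*85)
sx,ey,a=eas();S=np.array([.5337,.1604,.0715])
env.reach(S+a*(.0498+.09),frame_q(-a,ey))
s=monitor.sense();print(s["clock"],s["position"],s["contact_force"],s["joints"])
env.movel(S+a*(.0498+.032),velocity=.1,guard=6)
s=monitor.sense();print(s["clock"],s["position"],s["contact_force"])
for n in("scene","side","wrist"):
    f=eyes.grab_frame(n);cv2.imwrite(f"pics/{n}5.png",f["frame"][:,:,::-1])
    if n=="side":cv2.imwrite("pics/side5c.png",cv2.resize(f["frame"][195:345,180:380,::-1],None,fx=4,fy=4,interpolation=cv2.INTER_CUBIC))
    if n=="scene":cv2.imwrite("pics/scene5c.png",cv2.resize(f["frame"][60:210,270:470,::-1],None,fx=4,fy=4,interpolation=cv2.INTER_CUBIC))
E
```

```text
[35.1804 15.9111] 2395 tool offs [-0.0463  0.0927 -0.0649]
[283.3659 328.233 ] 2725 tool offs [-0.0462 -0.0016  0.0001]
7.625 [ 0.3493  0.9191 -1.2903] 24.666733711508055
9.1 [0.4605 0.1528 0.1902] [-0.2087  0.1527 -1.0141] [ 0.0718  0.0247  2.0723  0.0262  0.4863 -1.613 ]
9.8333 [0.4906 0.1562 0.1412] [ 0.0221  0.2119 -1.0836]
```

View pics/side5c.png

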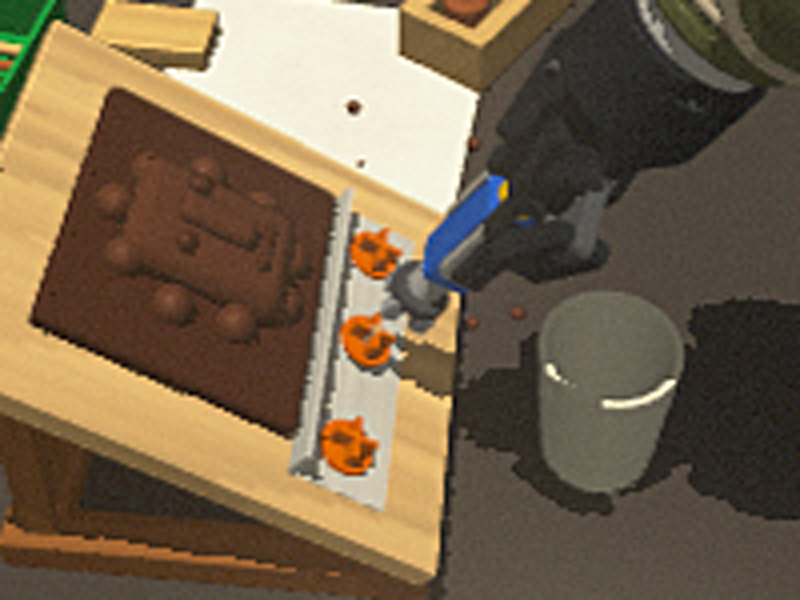

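View pics/scene5c.png

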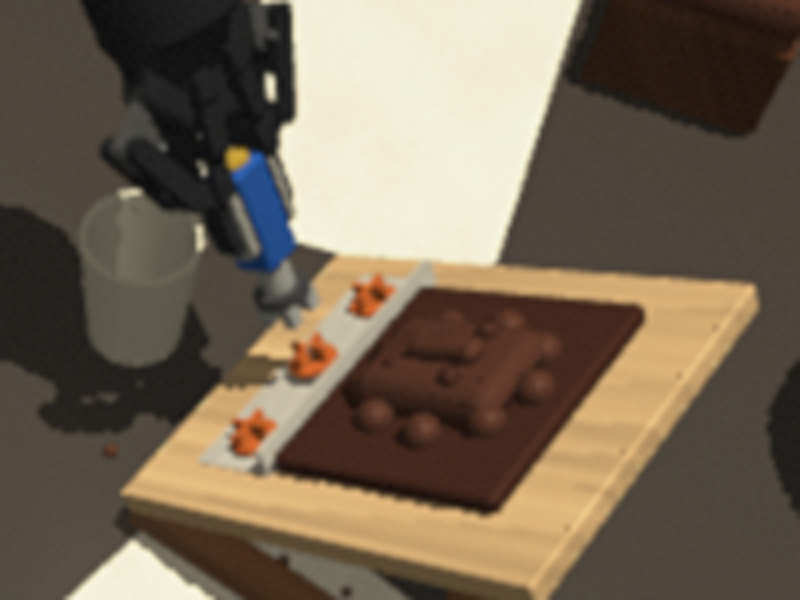

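View pics/wrist5.png

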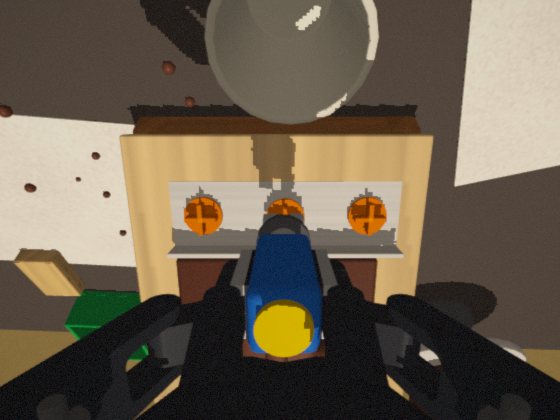

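```bash
python3 - <<'E'
from h import *
from bench import env,eyes,monitor
sx,ey,a=eas();S=np.array([.5337,.1604,.0715]);s=monitor.sense();Rt=R.from_quat(s["ee_rot"]).as_matrix()
print(Rt[:,0]+a)
t=s["position"]
for n,(x0,x1,y0,y1) in {"side":(240,310,230,300),"scene":(300,370,100,170)}.items():
    f=eyes.grab_frame(n);k=8
    im=cv2.resize(f["frame"][y0:y1,x0:x1,::-1],None,fx=k,fy=k,interpolation=cv2.INTER_CUBIC)
    F=lambda p:tuple(((proj(f,p)-[x0,y0]+.5)*k).astype(int).tolist())
    foot=t+Rt[:,0]*.0498
    for r,col in((.012,(0,255,0)),): 
        pts=[F(foot+r*(np.cos(w)*sx+np.sin(w)*ey)) for w in np.linspace(0,6.28,25)];cv2.polylines(im,[np.array(pts)],True,col,1)
    cv2.line(im,F(t-Rt[:,0]*.04),F(foot),(0,255,0),1)
    pts=[F(S+.014*(np.cos(w)*sx+np.sin(w)*ey)) for w in np.linspace(0,6.28,25)];cv2.polylines(im,[np.array(pts)],True,(255,0,255),1)
    for e in(sx,ey):cv2.line(im,F(S+a*.01+.011*e),F(S+a*.01-.011*e),(255,0,255),1)
    cv2.imwrite(f"pics/{n}6.png",im)
E
```

```text
[0.001  0.0001 0.0006]
```

View pics/side6.png

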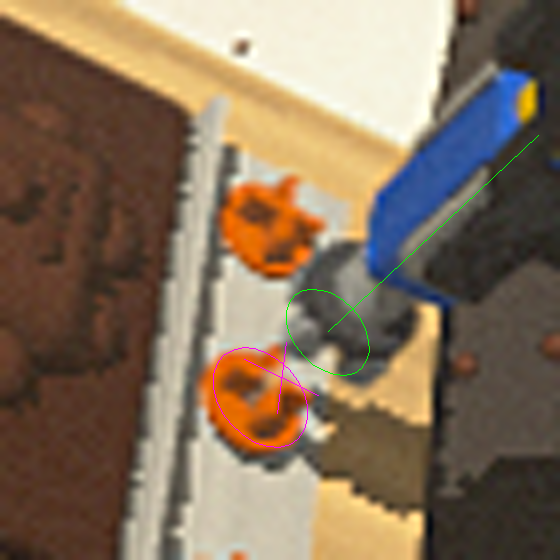

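View pics/scene6.png

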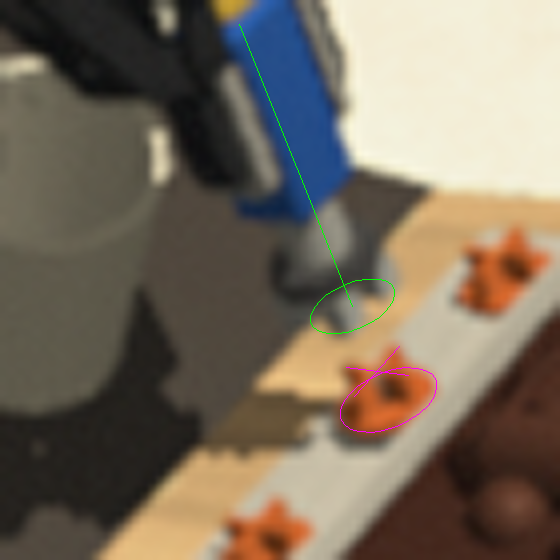

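```bash
python3 - <<'E'
from h import *
from bench import env,eyes,monitor
sx,ey,a=eas();s=monitor.sense();Rt=R.from_quat(s["ee_rot"]).as_matrix();t=s["position"]
ims=[]
for n,(x0,x1,y0,y1) in {"side":(260,310,230,285),"scene":(320,355,95,150)}.items():
    f=eyes.grab_frame(n);k=14
    im=cv2.resize(f["frame"][y0:y1,x0:x1,::-1],None,fx=k,fy=k,interpolation=cv2.INTER_CUBIC)
    im=cv2.convertScaleAbs(im,alpha=1.5,beta=10)
    im=im[:600]
    for i in range(0,im.shape[1],70):cv2.putText(im,str(x0+i//k),(i,10),0,.35,(255,255,255),1);cv2.line(im,(i,0),(i,4),(255,255,255))
    for i in range(0,im.shape[0],70):cv2.putText(im,str(y0+i//k),(0,i+4),0,.35,(255,255,255),1)
    cv2.imwrite(f"pics/{n}7.png",im)
    bp=t-Rt[:,0]*(.0498-.036)*-1
    bp=t+Rt[:,0]*(.0498-.036)
    print(n,"handle bottom pred corners",[proj(f,bp+.013*(i*Rt[:,1]+j*Rt[:,2])).round(1) for i,j in((1,1),(1,-1),(-1,-1),(-1,1))])
E
```

```text
side handle bottom pred corners [array([295.9, 269.7]), array([296.7, 259.3]), array([285.5, 253.7]), array([284.3, 264.1])]
scene handle bottom pred corners [array([336.9, 120.2]), array([329.9, 127.6]), array([339.3, 128.4]), array([346.3, 120.9])]
```

View pics/side7.png

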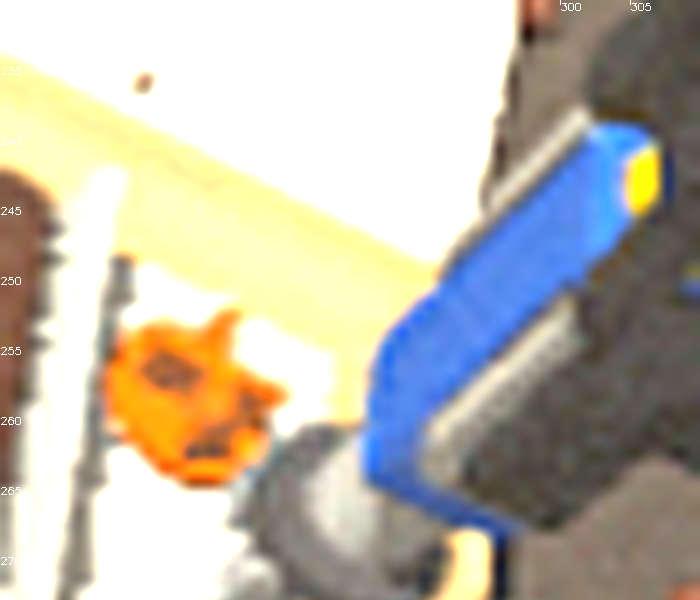

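View pics/scene7.png

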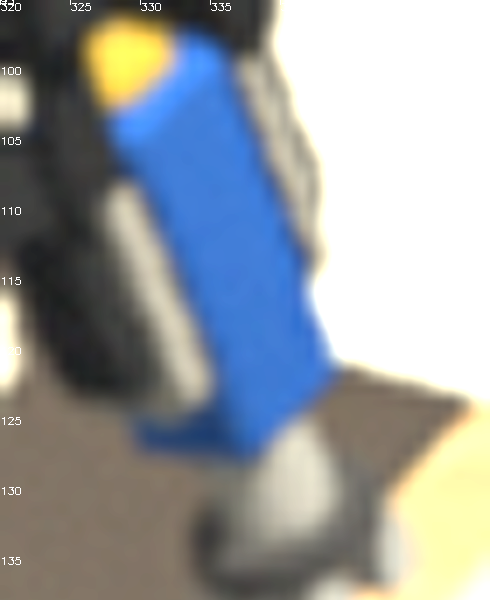

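```bash
python3 - <<'E'
from h import *
from bench import eyes,monitor
s=monitor.sense();Rt=R.from_quat(s["ee_rot"]).as_matrix();t=s["position"]
D=eyes.grab_frame("side");C=eyes.grab_frame("scene")
bp=t+Rt[:,0]*(.0498-.036);S=np.array([.5337,.1604,.0715])
for nm,a,b,o in(("(-1,1)",(343.9,121.1),(286.4,263.6),(-1,1)),("(-1,-1)",(337.1,127.9),(286.8,256.8),(-1,-1)),("(1,1)",None,(296.8,267.5),(1,1))):
    if a is None: continue
    p,e=tri([ray(C,*a),ray(D,*b)]);print(nm,p,e[0],"tool shift",Rt.T@(p-bp-.013*(o[0]*Rt[:,1]+o[1]*Rt[:,2])))
# mean collar check
for f,n in((D,"side"),(C,"scene")):
    for c,st in blobs(f,(5,150,70),(17,255,255),30)[0]:
        if np.linalg.norm(c-proj(f,S))<45:print(n,c,st,proj(f,S))
E
```

```text
(-1,1) [0.504  0.1679 0.1354] 0.000195423524996917 tool shift [-0.0012  0.0037 -0.0027]
(-1,-1) [0.5054 0.1471 0.1314] 0.0017653580084850205 tool shift [0.0019 0.0064 0.0024]
side [273.0909 257.9818] [267 252  13  13 110] [272.1357 279.1218]
side [271.0413 279.7603] [265 273  14  14 121] [272.1357 279.1218]
side [266.2133 306.16  ] [260 299  14  15 150] [272.1357 279.1218]
scene [361.8 133.8] [358 129  10  10  60] [348.0361 149.4592]
scene [347.5696 149.1646] [343 144  11  11  79] [348.0361 149.4592]
scene [332.1857 167.9857] [328 163  11  11  70] [348.0361 149.4592]
```

```bash
python3 - <<'E'
from h import *
from bench import env,eyes,monitor
sx,ey,a=eas();S=np.array([.5337,.1604,.0715])
s=monitor.sense();f0=s["contact_force"]
g=env.movel(S+a*(.0498+.0135),velocity=.05,guard=4)
s=monitor.sense();print(g,s["clock"],(s["position"]-S)@a-.0498,(s["contact_force"]-f0)@np.array([sx,ey,a]).T)
for n,(x0,x1,y0,y1) in {"side":(250,310,245,300),"scene":(320,375,110,165),"wrist":(240,330,170,260)}.items():
    f=eyes.grab_frame(n)
    im=cv2.resize(f["frame"][y0:y1,x0:x1,::-1],None,fx=540//(y1-y0),fy=540//(y1-y0),interpolation=cv2.INTER_CUBIC)
    cv2.imwrite(f"pics/{n}8.png",cv2.convertScaleAbs(im,alpha=1.3))
E
```

```text
False 10.8 0.013218938229328028 [-0.448   0.5542  0.8426]
```

View pics/side8.png

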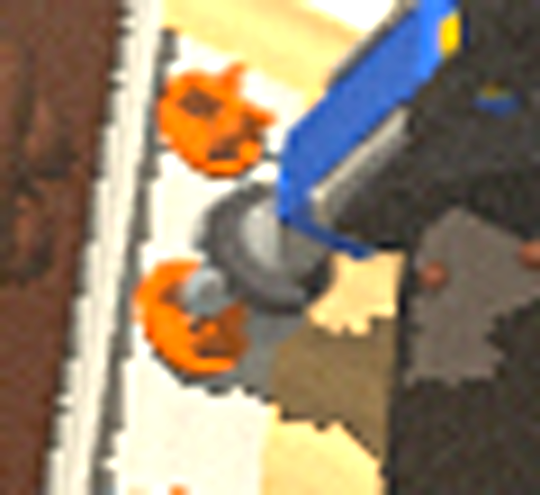

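View pics/scene8.png

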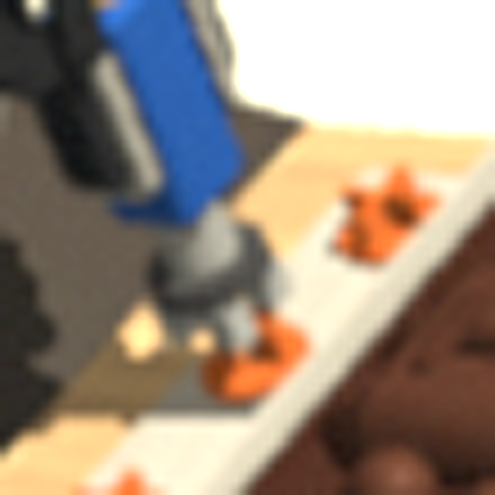

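View pics/wrist8.png

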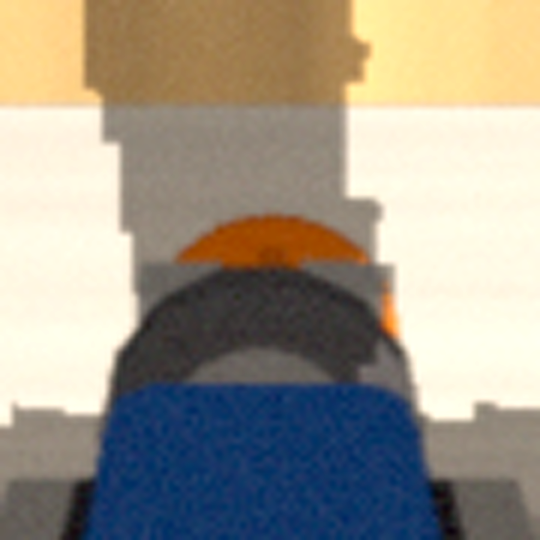

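All three views put the key about 1.3 mm downslope and 1 mm off in −y relative to the screw. I'll correct that and press on in small steps, watching force against depth.

```bash
python3 - <<'E'
from h import *
from bench import env,eyes,monitor
sx,ey,a=eas();S=np.array([.5337,.1604,.0715])+.0013*sx+.001*ey
B=np.array([sx,ey,a])
env.movel(S+a*(.0498+.0135),velocity=.03);env.hold(.15)
f0=monitor.sense()["contact_force"];np.save("f0.npy",f0);np.save("S.npy",S)
for h in np.arange(.0125,.0025,-.0012):
    g=env.movel(S+a*(.0498+h),velocity=.02,guard=14)
    s=monitor.sense();F=B@(s["contact_force"]-f0)
    print(round(h,4),g,round((s["position"]-S)@a-.0498,4),F,B@s["ft_torque"])
    if g or F[2]>13:break
print(s["clock"])
E
```

```text
0.0125 False 0.0124 [ 0.0714 -0.5525 -0.3015] [ 0.0265  0.4059 -0.0535]
0.0113 False 0.0112 [-0.0232 -0.217   0.4443] [ 0.0076  0.4415 -0.0438]
0.0101 False 0.0102 [-0.6858 -0.5835  2.663 ] [0.008  0.478  0.0341]
0.0089 False 0.0091 [-1.6077  0.4167  9.3926] [-0.0932  0.5982 -0.0437]
0.0077 False 0.0079 [-0.1658  0.0297 11.0395] [-0.104   0.6648  0.0025]
0.0065 False 0.0068 [-1.6971 -0.7097 11.336 ] [-0.1051  0.6333  0.0115]
0.0053 False 0.0056 [-0.334  -0.5823 11.6251] [-0.139   0.6309 -0.0229]
0.0041 False 0.0045 [-1.2714 -0.9483 13.2736] [-0.1306  0.6453  0.0257]
13.35
```

```bash
python3 - <<'E'
from h import *
from bench import env,eyes,monitor
sx,ey,a=eas();S=np.load("S.npy");f0=np.load("f0.npy");B=np.array([sx,ey,a])
for h in (.003,.002,.001):
    g=env.movel(S+a*(.0498+h),velocity=.02,guard=10)
    s=monitor.sense();F=B@(s["contact_force"]-f0)
    print(round(h,4),g,round((s["position"]-S)@a-.0498,4),F,B@s["ft_torque"])
    if g or F[2]>18:break
print(s["clock"],s["joints"])
for n,(x0,x1,y0,y1) in {"side":(250,310,245,300),"scene":(320,375,110,165)}.items():
    f=eyes.grab_frame(n)
    im=cv2.resize(f["frame"][y0:y1,x0:x1,::-1],None,fx=7,fy=7,interpolation=cv2.INTER_CUBIC)
    cv2.imwrite(f"pics/{n}9.png",cv2.convertScaleAbs(im,alpha=1.3))
a_=cv2.imread("pics/side9.png");b_=cv2.imread("pics/scene9.png");cv2.imwrite("pics/j9.png",np.hstack([a_,b_]))
E
```

```text
0.003 False 0.0034 [-1.2357 -2.225  12.9031] [-0.1602  0.673   0.0375]
0.002 False 0.0024 [-1.1249 -1.5868 14.6059] [-0.1923  0.7305  0.0239]
0.001 False 0.0014 [-1.3798 -1.0372 14.9809] [-0.1609  0.7917 -0.0273]
14.1 [ 0.0785  0.2589  2.0391  0.0333  0.2848 -1.6178]
```

View pics/j9.png

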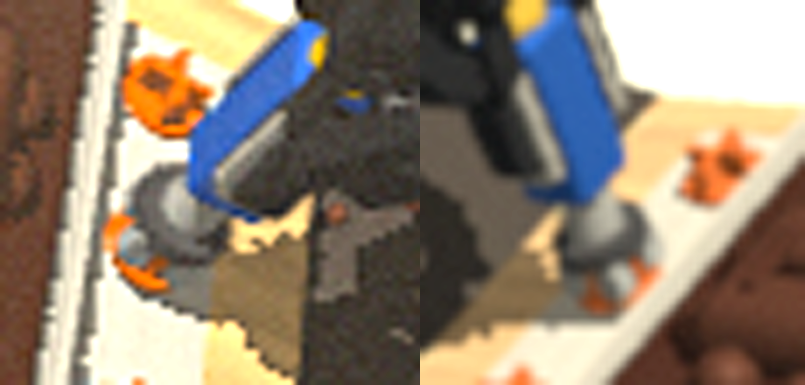

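```bash
cat > turn.py <<'E'
from h import *
from bench import env,eyes,monitor
import sys,json
sx,ey,a=eas();S=np.load("S.npy");f0=np.load("f0.npy");B=np.array([sx,ey,a])
def seg(th,h,dur,guard=None):
    p0=monitor.sense();
    tgt=S+a*(.0498+h)
    jaw=np.cos(th)*ey+np.sin(th)*sx
    d=np.linalg.norm(tgt-p0["position"])
    g=env.movel(tgt,velocity=max(d/dur,2e-4),frame=frame_q(-a,jaw),guard=guard)
    s=monitor.sense();F=B@(s["contact_force"]-f0);Rt=R.from_quat(s["ee_rot"]).as_matrix()
    tha=np.arctan2(Rt[:,2]@sx,Rt[:,2]@ey)
    print("th %.3f act %.3f h %.4f act %.4f"%(th,tha,h,(s["position"]-S)@a-.0498),g,"F",F,"Tz %.3f"%((B@s["ft_torque"])[2]),"t %.2f"%s["clock"])
    return F,(B@s["ft_torque"])[2],g
E
python3 - <<'E'
from turn import *
seg(.12,.0004,.5)
seg(.24,.0002,.5)
E
```

```text
th 0.120 act 0.120 h 0.0004 act 0.0009 False F [-0.9506 -1.1506 15.143 ] Tz 0.004 t 14.55
th 0.240 act 0.240 h 0.0002 act 0.0008 False F [-1.4492 -0.2483 14.9113] Tz 0.043 t 14.82
```

```bash
python3 - <<'E'
from turn import *
for th in np.arange(.36,1.05,.12):
    seg(th,.0002-max(0,th-.25)*.012/6.283,.4)
E
```

```text
th 0.360 act 0.360 h -0.0000 act 0.0006 False F [-0.9319 -1.5501 16.3012] Tz 0.063 t 15.08
th 0.480 act 0.480 h -0.0002 act 0.0003 False F [-1.0901 -1.2974 16.2563] Tz 0.096 t 15.35
th 0.600 act 0.600 h -0.0005 act 0.0001 False F [-1.6294 -2.619  16.297 ] Tz 0.032 t 15.62
th 0.720 act 0.720 h -0.0007 act -0.0002 False F [-1.5023 -2.3823 15.3966] Tz 0.067 t 15.88
th 0.840 act 0.840 h -0.0009 act -0.0004 False F [-2.261  -2.7826 16.0369] Tz 0.073 t 16.15
th 0.960 act 0.960 h -0.0012 act -0.0007 False F [-0.9268 -4.5726 17.1505] Tz -0.001 t 16.42
```

```bash
python3 - <<'E'
from turn import *
for th in np.arange(1.08,2.05,.12):
    F,T,g=seg(th,.0002-max(0,th-.25)*.012/6.283,.4)
    if F[2]>24 or np.hypot(F[0],F[1])>12: break
for n,(x0,x1,y0,y1) in {"side":(250,310,245,300),"scene":(320,375,110,165),"wrist":(240,330,170,260)}.items():
    f=eyes.grab_frame(n)
    im=cv2.resize(f["frame"][y0:y1,x0:x1,::-1],(385,385),interpolation=cv2.INTER_CUBIC)
    cv2.imwrite(f"pics/{n}10.png",cv2.convertScaleAbs(im,alpha=1.3))
cv2.imwrite("pics/j10.png",np.hstack([cv2.imread("pics/side10.png"),cv2.imread("pics/scene10.png")]))
E
```

```text
th 1.080 act 1.080 h -0.0014 act -0.0009 False F [-2.1654 -3.8994 16.4652] Tz 0.060 t 16.68
th 1.200 act 1.200 h -0.0016 act -0.0011 False F [-1.7628 -5.1281 16.4635] Tz -0.008 t 16.95
th 1.320 act 1.320 h -0.0018 act -0.0014 False F [-2.214  -5.3278 16.7172] Tz -0.007 t 17.22
th 1.440 act 1.440 h -0.0021 act -0.0016 False F [-2.4132 -4.9901 16.4748] Tz 0.008 t 17.48
th 1.560 act 1.560 h -0.0023 act -0.0018 False F [-3.0464 -5.3876 16.6172] Tz -0.001 t 17.75
th 1.680 act 1.680 h -0.0025 act -0.0021 False F [-2.7585 -5.9308 16.039 ] Tz 0.042 t 18.02
th 1.800 act 1.800 h -0.0028 act -0.0023 False F [-3.1332 -5.3086 16.6104] Tz 0.016 t 18.28
th 1.920 act 1.920 h -0.0030 act -0.0026 False F [-3.8748 -6.5582 17.1207] Tz -0.022 t 18.55
th 2.040 act 2.040 h -0.0032 act -0.0028 False F [-2.9966 -6.1485 16.8194] Tz 0.046 t 18.82
```

View pics/j10.png

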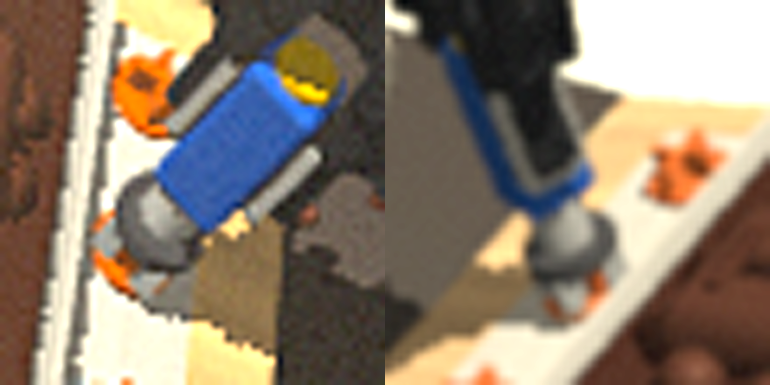

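View pics/wrist10.png

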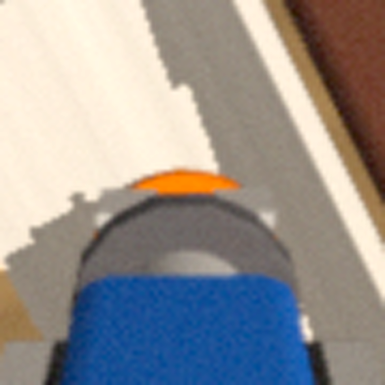

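```bash
python3 - <<'E'
from turn import *
for th in np.r_[np.arange(2.16,2.66,.12),2.72,2.78,2.84,2.88]:
    F,T,g=seg(th,.0002-max(0,th-.25)*.012/6.283,.3)
    if F[2]>24 or np.hypot(F[0],F[1])>14: break
print(monitor.sense()["joints"])
E
```

```text
th 2.160 act 2.160 h -0.0034 act -0.0030 False F [-2.4371 -3.0123 15.559 ] Tz 0.095 t 19.23
th 2.280 act 2.280 h -0.0037 act -0.0033 False F [-2.0471 -3.5075 16.427 ] Tz 0.097 t 19.50
th 2.400 act 2.400 h -0.0039 act -0.0035 False F [-3.1194 -3.0466 16.2021] Tz 0.043 t 19.77
th 2.520 act 2.520 h -0.0041 act -0.0037 False F [-3.0853 -1.9665 16.406 ] Tz -0.021 t 20.03
th 2.640 act 2.640 h -0.0044 act -0.0040 False F [-2.3157 -2.2398 16.205 ] Tz 0.064 t 20.30
th 2.720 act 2.720 h -0.0045 act -0.0041 False F [-4.2375 -2.4457 15.6633] Tz 0.022 t 20.55
th 2.780 act 2.780 h -0.0046 act -0.0042 False F [-3.0162 -2.9021 16.7894] Tz 0.069 t 20.80
th 2.840 act 2.840 h -0.0047 act -0.0043 False F [-3.5772 -2.5209 16.7037] Tz 0.059 t 21.05
th 2.880 act 2.880 h -0.0048 act -0.0044 False F [-3.8731 -3.2573 16.1223] Tz 0.084 t 21.30
[0.0784 0.2743 2.0362 0.034  0.274  1.2612]
```

```bash
python3 - <<'E'
from turn import *
for th in (2.91,2.94,2.96):
    F,T,g=seg(th,-.0049,.3)
    if F[2]>24 or np.hypot(F[0],F[1])>9: break
for n,(x0,x1,y0,y1) in {"side":(245,315,240,320),"scene":(320,375,110,175)}.items():
    f=eyes.grab_frame(n)
    im=cv2.resize(f["frame"][y0:y1,x0:x1,::-1],(385,420),interpolation=cv2.INTER_CUBIC)
    cv2.imwrite(f"pics/{n}11.png",cv2.convertScaleAbs(im,alpha=1.3))
cv2.imwrite("pics/j11.png",np.hstack([cv2.imread("pics/side11.png"),cv2.imread("pics/scene11.png")]))
E
```

```text
th 2.910 act 2.910 h -0.0049 act -0.0045 False F [-3.6923 -3.2027 16.7397] Tz 0.075 t 21.55
th 2.940 act 2.940 h -0.0049 act -0.0045 False F [-2.5696 -3.511  16.1115] Tz 0.079 t 21.80
th 2.960 act 2.960 h -0.0049 act -0.0045 False F [-3.6883 -3.2627 17.0398] Tz 0.041 t 22.05
```

View pics/j11.png

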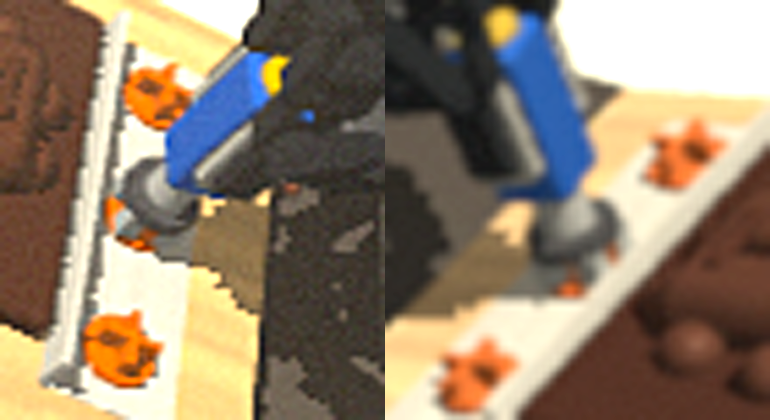

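```bash
python3 - <<'E'
from turn import *
seg(2.86,-.0049,.3)
jaw=np.cos(2.86)*ey+np.sin(2.86)*sx
env.movel(S+a*(.0498+.035),velocity=.06)
p=S+a*(.0498+.035)
env.movel(p-ey*.045-sx*.01,velocity=.15)
W=eyes.grab_frame("wrist");cv2.imwrite("pics/w12.png",W["frame"][:,:,::-1])
u,v=proj(W,S-a*.005).astype(int);print(u,v,monitor.sense()["clock"])
cv2.imwrite("pics/w12c.png",cv2.resize(W["frame"][max(0,v-50):v+50,max(0,u-110):u+50,::-1],None,fx=5,fy=5,interpolation=cv2.INTER_CUBIC))
E
```

```text
th 2.860 act 2.859 h -0.0049 act -0.0045 False F [-2.5952 -0.573  15.3893] Tz 0.009 t 22.40
225 184 23.725
```

View pics/w12.png

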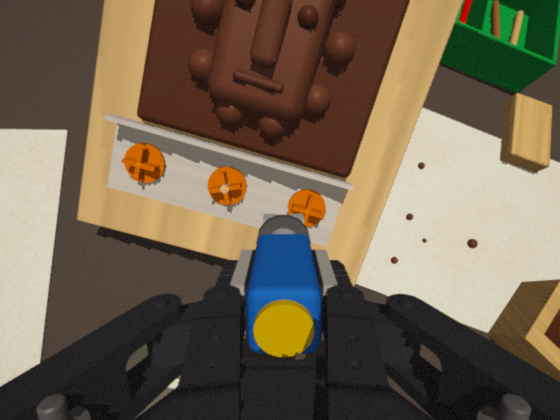

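View pics/w12c.png

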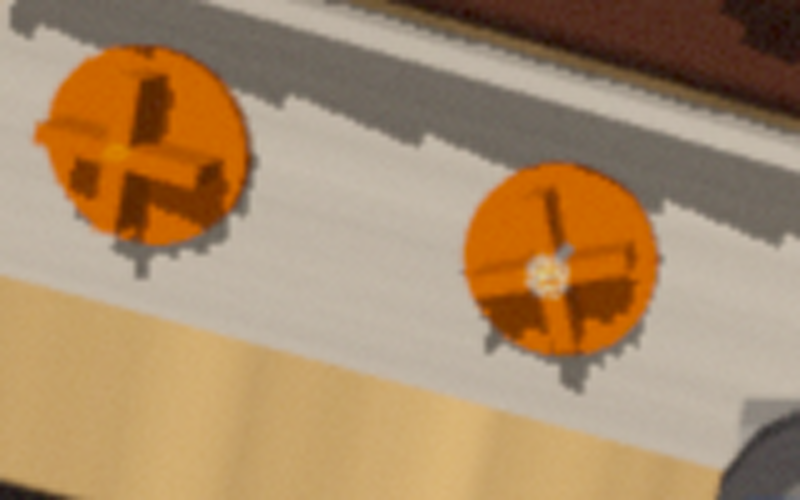

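The withdrawn view shows the middle screw at (225,187), its collar flush like its neighbours. Its wings are turned about 66° + 90° ≈ 2.73 rad, past the 2.6 that home takes and short of the 2.9 stop. The key hasn't moved in the grip. Now I'll take it back.

```bash
python3 - <<'E'
from h import *
from bench import env,eyes,monitor
sx,ey,a=eas();p=monitor.sense()["position"]
env.movel(p+a*.07,velocity=.2)
b=np.radians(-20.5);q=frame_q([0,0,-1],[np.cos(b),np.sin(b),0])
env.reach([.487,-.2413,.22],q)
env.movel([.487,-.2413,.125],velocity=.12)
env.hold(.2)
print(monitor.sense()["clock"],monitor.sense()["position"],monitor.sense()["contact_force"])
for n,(x0,x1,y0,y1) in {"scene":(140,280,180,300),"side":(260,360,130,230)}.items():
    f=eyes.grab_frame(n);cv2.imwrite(f"pics/{n}13.png",cv2.resize(f["frame"][y0:y1,x0:x1,::-1],None,fx=4,fy=4,interpolation=cv2.INTER_CUBIC))
f=eyes.grab_frame("wrist");cv2.imwrite("pics/w13.png",f["frame"][:,:,::-1])
a_=cv2.imread("pics/scene13.png")[:400];b_=cv2.imread("pics/side13.png")[:400,:240];cv2.imwrite("pics/j13.png",np.hstack([a_,b_]))
E
```

```text
26.6917 [ 0.4872 -0.2414  0.1256] [ 0.6443  0.051  -1.874 ]
```

View pics/j13.png

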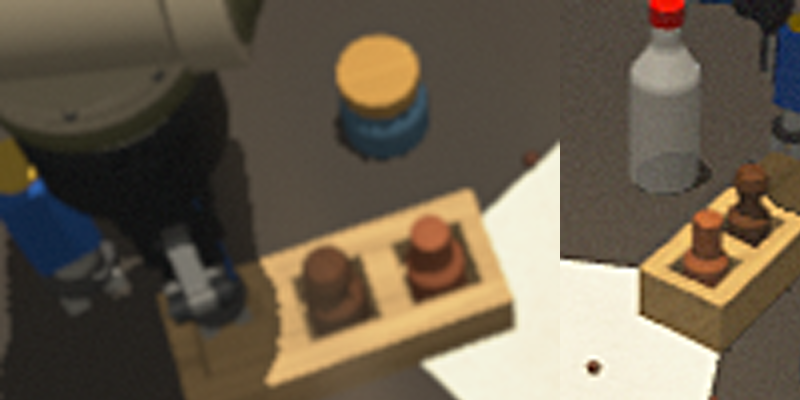

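View pics/w13.png

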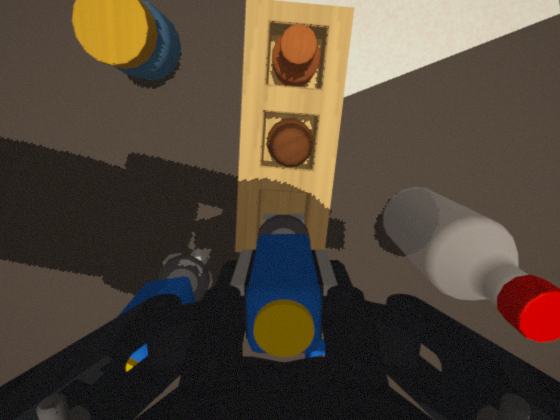

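```bash
python3 - <<'E'
from h import *
from bench import env,eyes,monitor
f0=monitor.sense()["contact_force"]
g=env.movel([.487,-.2413,.064],velocity=.06,guard=6)
s=monitor.sense();print(g,s["position"],s["contact_force"]-f0,s["ft_torque"])
if not g:
    g=env.movel([.487,-.2413,.0575],velocity=.02,guard=5)
    s=monitor.sense();print(g,s["clock"],s["position"],s["contact_force"]-f0,s["ft_torque"])
E
```

```text
False [ 0.4872 -0.2415  0.0644] [ 0.0255 -0.6095  0.1035] [-0.0003 -0.0039  0.0087]
True 28.3167 [ 0.4873 -0.2415  0.0597] [ 1.2065 -0.4519  7.6369] [ 0.0717  0.1899 -0.0646]
```

Contact came at TCP z = 0.0597, against 0.0598 when the key was picked up, so it is on the floor of the well. Releasing and backing straight off.

```bash
python3 - <<'E'
from h import *
from bench import env,eyes,monitor
env.release();env.hold(.2)
p=monitor.sense()["position"]
g=env.movel([p[0],p[1],.23],velocity=.1,guard=12);print(g,monitor.sense()["position"])
W=eyes.grab_frame("wrist");cv2.imwrite("pics/w14.png",W["frame"][:,:,::-1])
print([(c,onz(W,*c,.108)) for c,s in blobs(W,(20,150,100),(34,255,255),30)[0]][1])
env.reach([.33,.25,.32],frame_q([0,0,-1],[np.cos(-.35),np.sin(-.35),0])); env.hold(.3)
for n in("scene","side"):
    f=eyes.grab_frame(n);cv2.imwrite(f"pics/{n}14.png",f["frame"][:,:,::-1])
    print(n,"yellow",[(c.round(1),s[4]) for c,s in blobs(f,(20,150,120),(32,255,255),8)[0]])
s=monitor.sense();print(s["clock"],s["contact_force"])
E
```

```text
False [ 0.4867 -0.2411  0.2295]
(array([284.1343, 203.4676]), array([ 0.4871, -0.2419,  0.108 ]))
scene yellow [(array([142.4, 220.8]), np.int32(146)), (array([191.4, 249.9]), np.int32(76)), (array([147. , 292.4]), np.int32(42))]
side yellow [(array([357. , 147.3]), np.int32(49)), (array([324.8, 147.1]), np.int32(12)), (array([318.3, 156.2]), np.int32(30)), (array([330.2, 208.5]), np.int32(77))]
33.3333 [-0.2464  0.4471 -0.5931]
```

View pics/scene14.png

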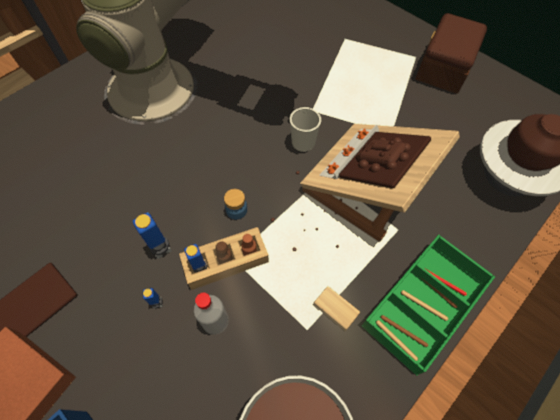

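View pics/side14.png

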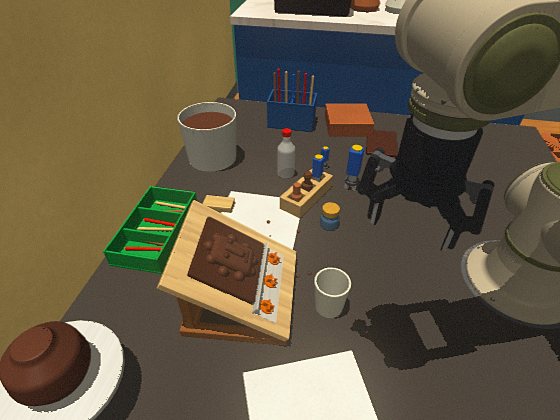

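View pics/w14.png

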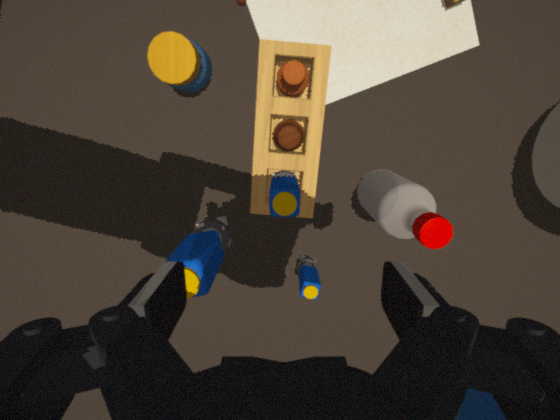

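The key's cap is at scene (191.4,249.9) and side (318.3,156.2), within 0.4 px of where it started. It stands upright in its well, the screw is down and the bystanders look unmoved, so I'm handing in.

```bash
python3 -c "
from bench import job,monitor
job.hand_in();print(monitor.sense()['clock'])"
```

```text
the job is handed in; nothing more can be done
the job is handed in; nothing more can be done
```

I drove the orange screw home with the blue rack key, put the key back upright in its well, and handed the job in at about 33 s of the 67 s allowed. No verdict was reported.

- **Screw:** I leaned the key 32° square to the easel and engaged it about 9 mm over the wings. I then pushed with about 16 N while turning it 2.96 rad clockwise, following it down about 5 mm. The wrist picture afterwards shows the collar level with its two neighbours. The wing angle puts the turn at about 2.7 rad, where home takes 2.6 and the hard stop is at 2.9.
- **Key:** It touched the well floor at the same height at which I picked it up (0.0597 m against 0.0598 m). Its top sits within 0.4 px of its first position in both fixed cameras.
- **Other things:** The clay relief and the bystanders look unchanged, and the arm is clear of everything. The jar's lid read about 0.7 px off in the side view; I put that down to colour-mask noise and did not check it further.
- **Weak or conflicting readings:**
  - The wrist torque was too noisy to confirm the 0.11 N m turning load, so I judged the turn by depth and wing angle.
  - Before engaging, the cameras disagreed by about 2 mm on where the key sat in the grip. I corrected by 1.3 mm up the slope and 1 mm sideways, and it engaged cleanly.

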